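# Lay the dice cup down in its cradle

### The job

The game is over: lay the upright dice cup on its side in the green cradle, mouth towards the cradle's end plate. Its body is too fat to grip, so tip it over, easing it down all the way instead of letting it topple; then press it along the trough until its mouth is felt to close flush on the end plate, without shoving the plate back. Let go and leave the tiles and dice as they lie.

Things in the scene. Friction and masses are not known exactly. Their poses are not given: they have to be found in the camera images.
- dice_cup: Red plastic dice cup, a plain open cylinder 74 mm in outer diameter and 92 mm tall, wall 4 mm (mouth 66 mm wide inside), 86 mm deep inside, 75 to 155 g. It starts upright, 15 to 45 mm short of the cradle's kerb and up to 10 mm off its centre line. Origin: centre of its underside; z from foot to mouth. Pushed low it slides, high it tips; past 39 degrees it falls over. Tipped from outside, the pushed wall rises: a finger must rise with it or jams.
- cup_mouth (a point): Centre of the cup's mouth, in the plane of the rim, 92 mm from its foot along its axis; axes as the cup's.
- cradle: Green acrylic cradle fixed on the table: a base plate 200 mm long, 90 mm wide and 4 mm thick whose near edge is a kerb that stops the cup's foot, with two low rails (top 16 mm above the table, 59 mm apart inside, from 8 to 168 mm from the kerb) between which the lying cup rests on the base plate, its axis 41 mm above the table. Origin on the table surface at the middle of the kerb edge; x runs along the trough from the kerb to the end plate, z up.
- plate_face (a point): Centre of the end plate's face that looks back at the kerb (41 mm above the table, where the lying cup's axis meets it); x as the cradle's. The plate is upright green acrylic, 84 mm wide, 6 mm thick, from 5 to 85 mm above the table. It slides along the cradle but is stiff: it gives way only at about 10 N and then stays where it was pushed.
- end_plate (a joint): Position of the end plate along the cradle, m: at 0 its face is 145 mm from the kerb, at 0.02 it is 165 mm from it. Where it stands at the start varies between these; it is to stay there.
- tile0: Ivory-coloured melamine mahjong tile lying face down beside the cradle, 38 x 28 x 22 mm; origin at the centre of its underside. A bystander.
- tile1: Ivory-coloured melamine mahjong tile lying face down beside the cradle, 38 x 28 x 22 mm; origin at the centre of its underside. A bystander.
- tile2: Ivory-coloured melamine mahjong tile lying face down beside the cradle, 38 x 28 x 22 mm; origin at the centre of its underside. A bystander.
- tile3: Ivory-coloured melamine mahjong tile lying face down beside the cradle, 38 x 28 x 22 mm; origin at the centre of its underside. A bystander.
- die0: White acrylic die, 16 mm, beside the cup or cradle; origin at the centre of its underside. A bystander.
- die1: White acrylic die, 16 mm, beside the cup or cradle; origin at the centre of its underside. A bystander.

How it is judged:
By the outcome, as a careful person would: the job done as asked, in the order asked, and still so for the second after the job is handed in, with the robot touching nothing.
It also fails if it takes over 72 s, if anything falls off the work surface, if the arm or the gripper's body presses on something with over 40 N, if the wrist force passes 120 N, or if a joint passes its speed limit or range.

### The arm

A 6-joint arm with a two-finger parallel gripper is mounted at the origin on the work surface. World frame = base frame: x ahead of the robot, y to its left, z up, the work surface at z = 0. Lengths are in m, angles in rad, forces in N, time in s.
With the tool pointing down it reaches from about 0.3 to 0.875 m from the base axis. Payload 6.4 kg.
Tool frame: the origin (TCP) lies on the centre line of the jaws, within the pads' length; the fingertips stand 19 mm ahead of it and the grasp point (between the pads) is the TCP; z points along the fingers, y is the line along which they close (so a half turn about z gives the same grasp; the last joint's range is limited). The gripper opens to 85 mm and grips with 20 to 120 N. Pads are 22 mm wide; open, the fingers measure 114 mm over their backs; the gripper's body (76 mm by 85 mm) begins 54 mm behind the grasp point. The pads swing forward as they close: fully open they stand 13 mm farther back than shut.
Start: joints at [-1.542, 0.181, 1.607, -0, 1.354, -0.206], TCP at [0.134, -0.559, 0.25] pointing down, gripper open.
Joint ranges: [-2.99, 2.99], [-0.89, 2.07], [0.3, 2.58], [-1.14, 4.28], [0, 2.63], [-3.12, 3.12]. Speed limits (rad/s): [2.57, 2.57, 3.01, 3.14, 3.14, 3.14].

### API

Orientations are given as a unit quaternion [x, y, z, w].
In Python, from workcell import ctrl gives the robot as it stands. The module is installed in compiled form; this text tells all that it offers.
- The arm moves only by the tool carry_out, never from a script. Its argument "steps" is one flat list of numbers, 7 for each row, row after row: the turn, a rotation vector about the tool's x, y, z in degrees, then the shift along the tool's x, y, z in m, then the gripper command: -1 is fully open, 1 is shut, values between are in proportion. In form: [wx, wy, wz, x, y, z, hand, wx, wy, wz, x, y, z, hand, ...]. A call has 1 to 5 rows; each row shifts and turns the commanded pose from where the row before left it, along the tool's axes as they then stand; what a row does not reach is not made up. A row lasts 1/12 s, in which the tool goes at most 41.7 mm and 7.16 degrees, less where a joint would pass 70% of its speed; a pose out of reach is approached as far as the arm can. A call is refused whole if a number of a shift passes 0.0417 or a number of a turn 7.16, either way. A call with a gripper value outside its range is refused whole. The fingers move at their own pace and stop on an object; "squeeze" is the grip in N (left out, the last holds). Time passes only in rows, so rows that do not move let the fingers close. It gives the time, the measured TCP pose, the force, the opening and the grip force at its end, in the units of the state.
- ctrl.get_state(): the state, without advancing time (a new reading comes with each control period).
- ctrl.grab_frame(name): name is "scene" or "top" or "wrist"; returns (picture, depth): 384x512x3 uint8, red, green, blue; 384x512 float32, m along the optical axis (not along the pixel's ray), 0 where there is no reading.
- ctrl.get_calibration(name): a dict with "fov_y" (degrees; the focal length in pixels is half the picture's height over the tangent of half this angle, whatever the lens; pixels are square), "cx", "cy" (the principal point, pixels), "distortion" ([k1, k2, p1, p2, k3] as OpenCV has them; the pictures are not rectified), "extrinsics" (4x4, takes a point from world to camera coordinates). Camera axes: x right, y down, z forward; pixel columns grow to the right and rows downward; lengths in m; the calibration is good to about 2 mm. A picture is of the moment at which its call begins: read the wrist's pose just before it. get_calibration takes no time and is no camera call; for the wrist camera it gives the pose at the moment of the call.
- ctrl.hand_in(): hands the job in; it is judged then, once.
The state is a dict: "clock": time; "qpos": joint angles; "dq": joint speeds; "joint_torque": joint torques, N m; "eef_pos": TCP position; "orientation": TCP orientation; "force": force on the tool from outside, world axes, zero at the start; "torque": the same for the moment, N m; "finger_gap": opening from 0.0 (shut) to 1.0 (fully open); "grip_force": force on a finger pad.
Only numpy, scipy, OpenCV 4.12 (cv2) and the standard library are available. Lean on these libraries where they do the work, as an engineer would, in place of code of your own. Each camera call takes 0.05 s, during which the arm holds its last target. There are 200 camera calls.

## Working session

There is one attempt and no reset: what is moved stays moved. The work goes in short steps, Python scripts to look and compute and a tool call to move; the robot and the scene stay as the last step left them, time stands still between calls to the robot, and variables do not carry over. Pictures are saved under pics/ and viewed, at most 10 in all, crops included, and the job is handed in when it is done.

Besides the shell and the picture viewer there is one more tool, called after "Emit:" by a JSON object that holds its "name" and its "arguments". carry_out: Moves the arm, as the interface text tells. Its arguments: {"type":"object","properties":{"steps":{"type":"array","items":{"type":"number"}},"squeeze":{"type":"number"}},"required":["steps"]}

```bash
mkdir -p pics; python3 - <<'E'
from workcell import ctrl
import cv2,numpy as np
for n in ("scene","top"):
    p,d=ctrl.grab_frame(n); cv2.imwrite(f"pics/{n}.png",p[:,:,::-1]); np.save(f"pics/{n}.npy",d)
    c=ctrl.get_calibration(n); print(n,c)
print(ctrl.get_state())
a=cv2.imread("pics/scene.png");b=cv2.imread("pics/top.png")
E
```

```text
scene {'fov_y': 46.23881706982009, 'cx': 256.6647143580485, 'cy': 192.6213363584603, 'distortion': array([-0.11599677,  0.        ,  0.        ,  0.        ,  0.        ]), 'extrinsics': array([[ 0.48587427,  0.87394651, -0.01198754, -0.32236277],
       [ 0.62517619, -0.35708871, -0.6940046 , -0.25569852],
       [-0.61080351,  0.32970465, -0.71987076,  1.02670182],
       [ 0.        ,  0.        ,  0.        ,  1.        ]])}
top {'fov_y': 46.58448483717714, 'cx': 256.8005018739159, 'cy': 189.33051172984344, 'distortion': array([0.01777349, 0.        , 0.        , 0.        , 0.        ]), 'extrinsics': array([[ 0.01686323, -0.99947765, -0.02756918,  0.0558602 ],
       [-0.98986722, -0.01280027, -0.14141793,  0.5459895 ],
       [ 0.14099117,  0.02967459, -0.98956602,  0.65325671],
       [ 0.        ,  0.        ,  0.        ,  1.        ]])}
{'clock': 0.1, 'qpos': array([-1.54231769e+00,  1.81496742e-01,  1.60788977e+00,  2.41483006e-05,
        1.35377146e+00, -2.06347159e-01]), 'dq': array([ 0.00010306, -0.00079849, -0.00325998, -0.00097372, -0.00134968,
        0.0001736 ]), 'joint_torque': array([ 3.40238421e-04, -4.45876086e+01, -3.52239311e+01, -2.58449982e-04,
        4.20284166e-03,  1.10734112e-05]), 'eef_pos': array([ 0.13377189, -0.55876   ,  0.24946615]), 'orientation': array([ 9.93115022e-01,  1.17140684e-01,  8.12561359e-05, -7.78522912e-04]), 'force': array([ 0.12744313, -0.00883633,  0.03522381]), 'torque': array([ 0.0006929 ,  0.0147497 , -0.01369736]), 'grip_force': 0.0, 'finger_gap': 1.001818076880382}
```

View pics/top.png

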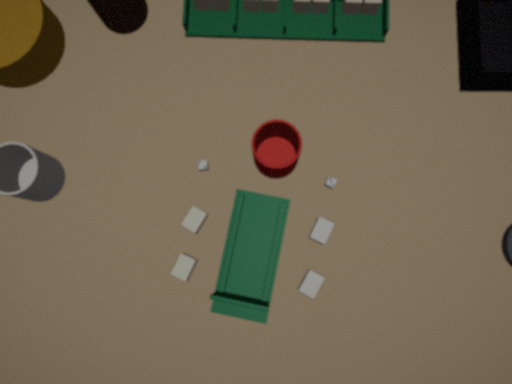

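View pics/scene.png

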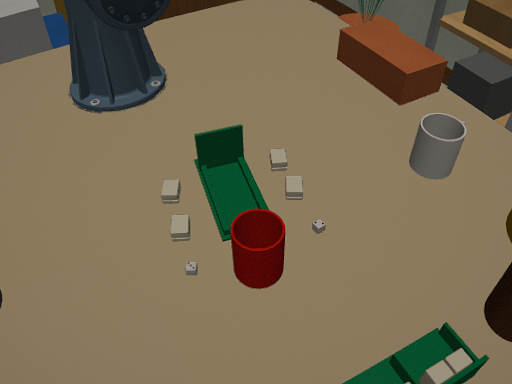

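The top view shows the cup at about (277,148), the cradle kerb corners at about (237,190) and (289,200), its far end at about (211,314) and (266,321), and the end plate at about (212,294)-(268,306). The tiles and dice lie to either side. Next I'll turn these into positions using the depth image.

```bash
cat > h.py <<'E'
from workcell import ctrl
import cv2,numpy as np
def cloud(n,p,d,c):
    H,W=d.shape; f=H/2/np.tan(np.radians(c['fov_y'])/2)
    K=np.array([[f,0,c['cx']],[0,f,c['cy']],[0,0,1]])
    u,v=np.meshgrid(np.arange(W),np.arange(H))
    q=cv2.undistortPoints(np.stack([u,v],-1).reshape(-1,1,2).astype(np.float32),K,np.array(c['distortion'])).reshape(H,W,2)
    P=np.dstack([q*d[...,None],d])
    E=c['extrinsics']; return (P-E[:3,3])@E[:3,:3]
E
python3 - <<'E'
from h import *
np.set_printoptions(precision=4,suppress=True)
for n in("top","scene"):
    p=cv2.imread(f"pics/{n}.png")[:,:,::-1].astype(int);d=np.load(f"pics/{n}.npy")
    X=cloud(n,p,d,ctrl.get_calibration(n)); ok=d>0
    r,g,b=p[...,0],p[...,1],p[...,2]
    t=X[ok&(abs(X[...,2])<.01)]; print(n,"table z",np.median(t[:,2]))
    red=ok&(r>90)&(g<50)&(b<50)&(X[...,0]<.62)&(X[...,2]>.0)&(abs(X[...,1])<.3)
    R=X[red&(X[...,2]>.087)]
    (cx,cy),rad=cv2.minEnclosingCircle(R[:,:2].astype(np.float32)); print("cup rim",cx,cy,rad,len(R),R[:,2].max())
    gr=ok&(g>r*1.4)&(g>b*1.1)&(X[...,0]<.52)&(abs(X[...,1])<.25)
    L=X[gr&(X[...,2]<.022)&(X[...,2]>-.01)]; print("base",cv2.minAreaRect(L[:,:2].astype(np.float32)),np.median(L[:,2]))
    U=X[gr&(X[...,2]>.03)]; 
    if len(U): 
        print("plate",cv2.minAreaRect(U[:,:2].astype(np.float32)),U.min(0),U.max(0))
        np.save(f"pics/{n}_pl.npy",U)
    np.save(f"pics/{n}_X.npy",X)
    w=ok&(p.min(-1)>115)&(X[...,0]<.55)&(X[...,0]>.2)&(abs(X[...,1])<.2)&(X[...,2]>.005)
    k,lab,st,ce=cv2.connectedComponentsWithStats(w.astype(np.uint8))
    for i in range(1,k):
        if st[i,4]>15: print("white",X[lab==i].mean(0),st[i,4])
X=np.load("pics/top_X.npy")
for u,v in((237,191),(288,201),(212,312),(266,320)): print(u,v,X[v,u])
E
```

```text
top table z 0.0011274182327512263
cup rim 0.6032084226608276 0.03548286855220795 0.03557100147008896 215 0.09561587590659908
base ((0.4371073246002197, 0.07465130090713501), (0.08739147335290909, 0.1819373369216919), 79.33416748046875) 0.005592551734365664
plate ((0.37826213240623474, 0.08503861725330353), (0.08099064230918884, 0.006294352002441883), 79.44544982910156) [0.3688 0.0455 0.0304] [0.3884 0.1245 0.0909]
white [0.4991 0.1643 0.0229] 372
white [ 0.4848 -0.0386  0.0229] 393
white [0.424  0.1783 0.023 ] 382
white [ 0.4019 -0.022   0.0229] 416
scene table z -0.0003202703637795473
cup rim 0.6065456867218018 0.033670149743556976 0.03697434812784195 212 0.09362890282901085
base ((0.43797290325164795, 0.07296973466873169), (0.08947110921144485, 0.18228115141391754), 79.21713256835938) 0.004426625371624586
plate ((0.38131266832351685, 0.08383238315582275), (0.08277372270822525, 0.008197745308279991), 77.5374984741211) [0.3706 0.0427 0.0301] [0.3923 0.1247 0.0869]
white [0.4261 0.176  0.0216] 200
white [0.5011 0.1623 0.0218] 247
white [ 0.4042 -0.0238  0.0216] 226
white [ 0.4873 -0.0402  0.0216] 295
237 191 [0.5472 0.0975 0.0024]
288 201 [0.5314 0.0141 0.0063]
212 312 [0.3545 0.132  0.0065]
266 320 [0.3438 0.0472 0.0041]
```

Emit:
{"name": "carry_out", "arguments": {"steps": [0,0,0,0.0,0.0,-0.04,-1,0,0,0,0.02,-0.016,-0.03,-1,0,0,0,0.032,-0.025,0,-1,0,0,0,0.032,-0.025,0,-1,0,0,0,0.032,-0.025,0,-1]}}

```text
clock: 0.52
eef_pos: [0.2259, -0.4426, 0.3204]
orientation: [0.993, 0.116, 0.0, 0.0]
force: [1.2, 0.3, -0.1]
finger_gap: 0.997
grip_force: 0.0
```

Emit:
{"name": "carry_out", "arguments": {"steps": [0,0,0,0.032,-0.025,0,-1,0,0,0,0.032,-0.025,0,-1,0,0,0,0.032,-0.025,0,-1,0,0,0,0.032,-0.025,0,-1,0,0,0,0.032,-0.025,0,-1]}}

```text
clock: 0.93
eef_pos: [0.3526, -0.283, 0.3201]
orientation: [0.993, 0.117, 0.0, -0.0]
force: [1.0, -0.7, 0.0]
finger_gap: 1.001
grip_force: 0.0
```

Emit:
{"name": "carry_out", "arguments": {"steps": [0,0,0,0.032,-0.025,0,-1,0,0,0,0.032,-0.025,0,-1,0,0,0,0.032,-0.025,0,-1,0,0,0,0.032,-0.025,0,-1,0,0,0,0.032,-0.025,0,-1]}}

```text
clock: 1.35
eef_pos: [0.4792, -0.1241, 0.3201]
orientation: [0.993, 0.117, -0.0, 0.0]
force: [1.5, -1.4, -0.2]
finger_gap: 1.002
grip_force: 0.0
```

Emit:
{"name": "carry_out", "arguments": {"steps": [0,0,6,0.032,-0.025,0,-1,0,0,6,0.032,-0.025,0,-1,0,0,6,0.032,-0.025,0,-1,0,0,6,0.02,-0.02,0,-1,0,0,0,0,0,0,-1]}}

```text
clock: 1.77
eef_pos: [0.5871, -0.0178, 0.3192]
orientation: [0.996, -0.092, -0.0, -0.001]
force: [-0.6, 0.2, 1.0]
finger_gap: 1.001
grip_force: 0.0
```

```bash
python3 - <<'E'
from h import *
from scipy.spatial.transform import Rotation as R
np.set_printoptions(precision=4,suppress=True)
s=ctrl.get_state(); print(s['clock'],s['qpos'],s['eef_pos'],s['force']);print(R.from_quat(s['orientation']).as_matrix())
E
```

```text
1.7667 [-0.2331  0.1597  1.4923  0.0017  1.4901  1.5219] [ 0.5871 -0.0178  0.3192] [-0.6386  0.1726  1.0145]
[[ 0.9831 -0.1833 -0.0002]
 [-0.1833 -0.9831  0.0018]
 [-0.0005 -0.0017 -1.    ]]
```

Emit:
{"name": "carry_out", "arguments": {"steps": [0,0,0,0.004,-0.027,0,-1,0,0,0,0.004,-0.028,0,-1,0,0,0,0,0,0,-1,0,0,0,0,0,0,-1]}}

```text
clock: 2.1
eef_pos: [0.6022, 0.0318, 0.3197]
orientation: [0.996, -0.09, -0.001, 0.0]
force: [0.2, 0.5, 1.1]
finger_gap: 0.994
grip_force: 0.0
```

```bash
python3 - <<'E'
from h import *
np.set_printoptions(precision=4,suppress=True)
s=ctrl.get_state(); c=ctrl.get_calibration("wrist"); p,d=ctrl.grab_frame("wrist")
cv2.imwrite("pics/w1.png",p[:,:,::-1])
X=cloud("w",p,d,c); p=p.astype(int);ok=d>0
r,g,b=p[...,0],p[...,1],p[...,2]
print(s['eef_pos'],s['qpos'])
R=X[ok&(r>70)&(g<r*.5)&(b<r*.5)&(X[...,2]>.088)&(X[...,2]<.1)]
print(len(R),R.max(0) if len(R) else 0, cv2.minEnclosingCircle(R[:,:2].astype(np.float32)))
A=np.c_[R[:,:2],np.ones(len(R))]; k=np.linalg.lstsq(2*A*[1,1,.5],(R[:,:2]**2).sum(1),rcond=None)[0]; print("fit",k[:2])
gr=ok&(g>r*1.4)&(g>b*1.1)&(X[...,0]<.58)&(abs(X[...,1])<.25)
L=X[gr&(X[...,2]<.022)&(X[...,2]>-.01)]; print("base",cv2.minAreaRect(L[:,:2].astype(np.float32)))
U=X[gr&(X[...,2]>.03)]
if len(U): print("plate",cv2.minAreaRect(U[:,:2].astype(np.float32)))
E
```

```text
[0.6022 0.0318 0.3197] [-0.1438  0.1956  1.4499 -0.0003  1.4973  1.6068]
549 [0.6427 0.0711 0.0942] ((0.6065853834152222, 0.03476111963391304), 0.03658140078186989)
fit [0.6067 0.0348]
base ((0.4567508101463318, 0.07129840552806854), (0.08982826769351959, 0.17768476903438568), 79.31697082519531)
plate ((0.3808910846710205, 0.0850939154624939), (0.08357354998588562, 0.005711718462407589), 79.05563354492188)
```

View pics/w1.png

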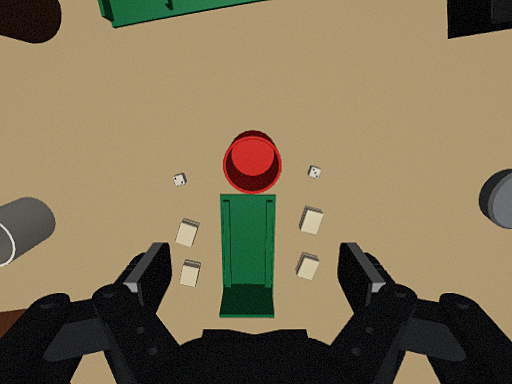

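Emit:
{"name": "carry_out", "arguments": {"steps": [0,-7,0,0,0,0,-1,0,-7,0,0,0,0,-1,0,-7,0,0,0,0,-1,0,-7,0,0,0,0,-1,0,-7,0,0,0,0,-1]}}

```text
clock: 2.57
eef_pos: [0.6027, 0.0292, 0.3215]
orientation: [0.949, -0.088, -0.301, -0.028]
force: [0.5, -0.9, 0.6]
finger_gap: 1.001
grip_force: 0.0
```

Emit:
{"name": "carry_out", "arguments": {"steps": [0,-7,0,0,0,0,-1,0,-7,0,0,0,0,-1,0,0,0,0,0,0,-1,0,0,0,0,0,0,-1]}}

```text
clock: 2.9
eef_pos: [0.6025, 0.0295, 0.3162]
orientation: [0.905, -0.084, -0.415, -0.038]
force: [-0.7, 0.2, 0.3]
finger_gap: 1.005
grip_force: 0.0
```

```bash
cat > st.py <<'E'
from h import *
from scipy.spatial.transform import Rotation as R
np.set_printoptions(precision=4,suppress=True)
O=np.array([.544,.055,0]); th=np.radians(10.6)
C=np.array([[-np.cos(th),np.sin(th),0],[-np.sin(th),-np.cos(th),0],[0,0,1]]).T  # cols: cradle x,y,z in world
def show():
    s=ctrl.get_state(); M=R.from_quat(s['orientation']).as_matrix()
    e=C.T@(s['eef_pos']-O); T=C.T@M
    print('t',round(s['clock'],2),'q',s['qpos'],'cradle-pos mm',e*1e3,'tilt',np.degrees(np.arctan2(-T[0,2],-T[2,2])),'yaw err',np.degrees(np.arcsin(T[1,0])),'F(cr)',C.T@s['force'],'gap',s['finger_gap'],s['grip_force'])
    return s,M,e,T
def go(cr):  # shift in tool axes (mm) to reach cradle-frame point (mm)
    s,M,e,T=show(); print('tool shift mm',T.T@(np.array(cr)-e*1e3))
E
python3 -c "
from st import *
print('cup',C.T@(np.array([.6066,.0348,0])-O)*1e3)
go([-61,-8,71])"
```

```text
cup [-65.2476   8.3399   0.    ]
t 2.9 q [-0.1579  0.7801  0.844   0.0292  2.3762  1.6092] cradle-pos mm [-62.2095  14.3067 316.235 ] tilt -49.226479264166194 yaw err -0.018049955055173362 F(cr) [ 0.7429 -0.078   0.2994] gap 1.0053211844510674 0.0
tool shift mm [184.9329 -22.2996 161.0647]
```

Emit:
{"name": "carry_out", "arguments": {"steps": [0,0,0,0.022,-0.002,0.019,-1,0,0,0,0.022,-0.002,0.019,-1,0,0,0,0.022,-0.002,0.019,-1,0,0,0,0.022,0,0.019,-1,0,0,0,0,0,0,-1]}}

```text
clock: 3.32
eef_pos: [0.6022, 0.0368, 0.2012]
orientation: [0.906, -0.083, -0.413, -0.038]
force: [-1.0, -1.1, -1.6]
finger_gap: 1.002
grip_force: 0.0
```

```bash
python3 -c "
from st import *
go([-61,8.3,71])
p,d=ctrl.grab_frame('wrist');cv2.imwrite('pics/w2.png',p[:,:,::-1])"
```

```text
t 3.32 q [-0.1486  0.8681  0.9294  0.0319  2.1999  1.612 ] cradle-pos mm [-60.5237   7.214  201.1569] tilt -49.06338067836743 yaw err -0.08140129446744819 F(cr) [ 0.7587  1.2264 -1.6321] gap 1.0019845598289014 0.0
tool shift mm [98.6357  1.0819 84.9238]
```

View pics/w2.png

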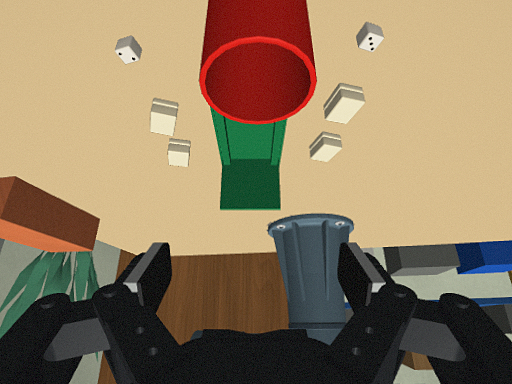

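Emit:
{"name": "carry_out", "arguments": {"steps": [0,0,0,0.018,0.001,0.0155,-1,0,0,0,0.018,0,0.0155,-1,0,0,0,0.018,0,0.0155,-1,0,0,0,0,0,0,-1]}}

```text
clock: 3.7
eef_pos: [0.6036, 0.0355, 0.1323]
orientation: [0.906, -0.083, -0.413, -0.038]
force: [-1.2, 0.3, -1.9]
finger_gap: 1.004
grip_force: 0.0
```

Emit:
{"name": "carry_out", "arguments": {"steps": [0,0,0,0.015,0,0.013,-1,0,0,0,0.015,0,0.013,-1,0,0,0,0.0145,0,0.0125,-1,0,0,0,0,0,0,-1]}}

```text
clock: 4.03
eef_pos: [0.6037, 0.0357, 0.0724]
orientation: [0.906, -0.083, -0.413, -0.038]
force: [-0.5, -0.2, -1.0]
finger_gap: 1.001
grip_force: 0.0
```

```bash
python3 -c "
from st import *
go([-61,8.3,71])
p,d=ctrl.grab_frame('wrist');cv2.imwrite('pics/w3.png',p[:,:,::-1])"
```

```text
t 4.03 q [-0.1496  1.0217  0.9358  0.0281  2.04    1.6053] cradle-pos mm [-62.1886   7.9764  72.4064] tilt -49.06709266230118 yaw err -0.07957264810505126 F(cr) [ 0.4229  0.3227 -0.9854] gap 1.0009109881752252 0.0
tool shift mm [0.2834 0.3209 1.82  ]
```

View pics/w3.png

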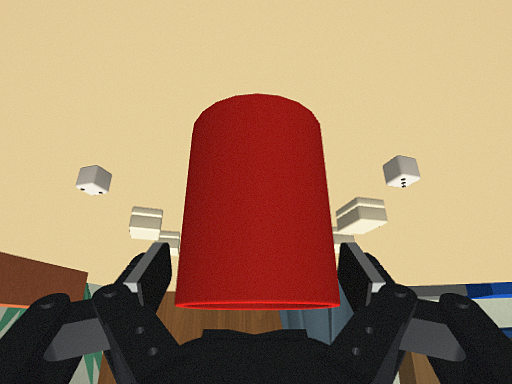

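Emit:
{"name": "carry_out", "arguments": {"steps": [0,0,0,0,0.0015,0.001,-1,0,0,0,0,0,0,1,0,0,0,0,0,0,1,0,0,0,0,0,0,1,0,0,0,0,0,0,1], "squeeze": 20}}

```text
clock: 4.5
eef_pos: [0.6046, 0.0342, 0.0757]
orientation: [0.907, -0.083, -0.412, -0.038]
force: [2.5, 0.1, 5.8]
finger_gap: 0.854
grip_force: 24.2
```

Emit:
{"name": "carry_out", "arguments": {"steps": [0,0,0,0,0,0,1,0,0,0,0,0,0,1,0,0,0,0,0,0,1]}}

```text
clock: 4.75
eef_pos: [0.6046, 0.0341, 0.0757]
orientation: [0.907, -0.083, -0.412, -0.038]
force: [2.8, -0.2, 6.6]
finger_gap: 0.849
grip_force: 24.2
```

```bash
python3 -c "
from st import *
show()"
```

```text
t 4.75 q [-0.1513  1.0161  0.9363  0.0265  2.0408  1.6036] cradle-pos mm [-63.3863   9.3705  75.7193] tilt -48.81954094142544 yaw err -0.07977519459639426 F(cr) [-2.7976 -0.3523  6.569 ] gap 0.8486207806187819 24.230919321271358
```

Emit:
{"name": "carry_out", "arguments": {"steps": [0,0,0,-0.004,0,-0.0035,1,0,0,0,-0.004,0,-0.0035,1,0,0,0,0,0,0,1]}}

```text
clock: 5.0
eef_pos: [0.604, 0.0344, 0.0853]
orientation: [0.907, -0.083, -0.412, -0.038]
force: [-0.3, 0.3, -0.7]
finger_gap: 0.849
grip_force: 23.7
```

```bash
python3 -c "
from st import *
go([-35.4,0.5,82.7])
p,d=ctrl.grab_frame('scene');cv2.imwrite('pics/s2.png',cv2.resize(p[150:330,150:390,::-1],None,fx=3,fy=3))"
```

```text
t 5.0 q [-0.1512  1.003   0.9395  0.0269  2.0519  1.6038] cradle-pos mm [-62.7496   9.233   85.3193] tilt -48.88480028321927 yaw err -0.09766380131329172 F(cr) [ 0.3362 -0.2152 -0.7187] gap 0.8494630927032778 23.704468903815723
tool shift mm [-15.9961  -8.7978  22.3126]
```

View pics/s2.png

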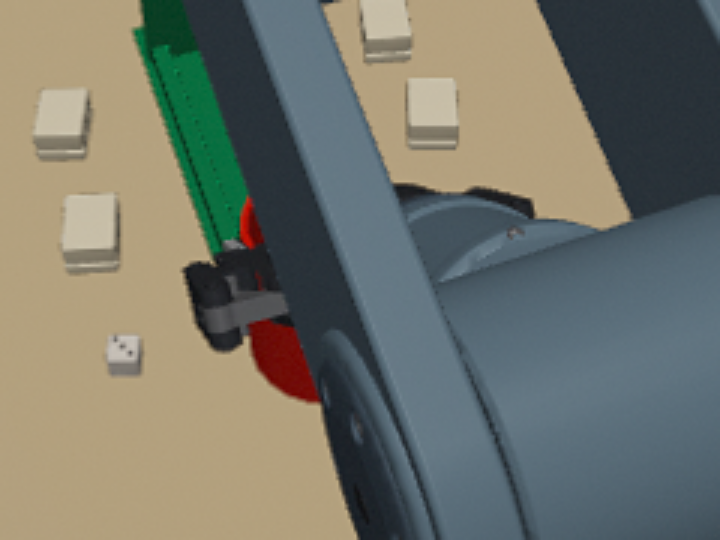

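Emit:
{"name": "carry_out", "arguments": {"steps": [0,0,0,-0.0053,-0.003,0.0074,1,0,0,0,-0.0053,-0.003,0.0074,1,0,0,0,-0.0053,-0.003,0.0074,1,0,0,0,0,0,0,1]}}

```text
clock: 5.38
eef_pos: [0.5768, 0.0492, 0.0808]
orientation: [0.906, -0.083, -0.414, -0.038]
force: [-0.5, 0.5, -0.9]
finger_gap: 0.851
grip_force: 23.7
```

Emit:
{"name": "carry_out", "arguments": {"steps": [0,2,0,-0.00267,0,0.00118,1,0,2,0,-0.00267,0,0.00118,1,0,2,0,-0.00267,0,0.00118,1,0,2,0,-0.00267,0,0.00118,1,0,2,0,-0.00267,0,0.00118,1]}}

```text
clock: 5.8
eef_pos: [0.5652, 0.0504, 0.0866]
orientation: [0.939, -0.086, -0.331, -0.03]
force: [0.3, 0.2, -0.5]
finger_gap: 0.852
grip_force: 23.7
```

Emit:
{"name": "carry_out", "arguments": {"steps": [0,2,0,-0.00267,0,0.00118,1,0,2,0,-0.00267,0,0.00118,1,0,2,0,-0.00267,0,0.00118,1,0,2,0,-0.00267,0,0.00118,1,0,2,0,-0.00267,0,0.00118,1]}}

```text
clock: 6.22
eef_pos: [0.5511, 0.053, 0.0896]
orientation: [0.964, -0.088, -0.248, -0.023]
force: [-0.4, -0.2, -0.7]
finger_gap: 0.847
grip_force: 23.7
```

```bash
python3 -c "
from st import *
s,M,e,T=show(); p,d=ctrl.grab_frame('top');cv2.imwrite('pics/t2.png',cv2.resize(p[90:350,150:400,::-1],None,fx=2.2,fy=2.2))
b=np.radians(20);print('expect',-35.4*np.cos(b)+75.7*np.sin(b),35.4*np.sin(b)+75.7*np.cos(b)+7)"
```

```text
t 6.22 q [-0.1321  0.649   1.3944  0.0244  1.6017  1.616 ] cradle-pos mm [-7.3951  0.6502 89.5776] tilt -28.88241008090425 yaw err -0.10732885737963832 F(cr) [ 0.3202  0.3045 -0.68  ] gap 0.8472898365703024 23.694146500347415
expect -7.374193926068035 90.24224446722194
```

View pics/t2.png

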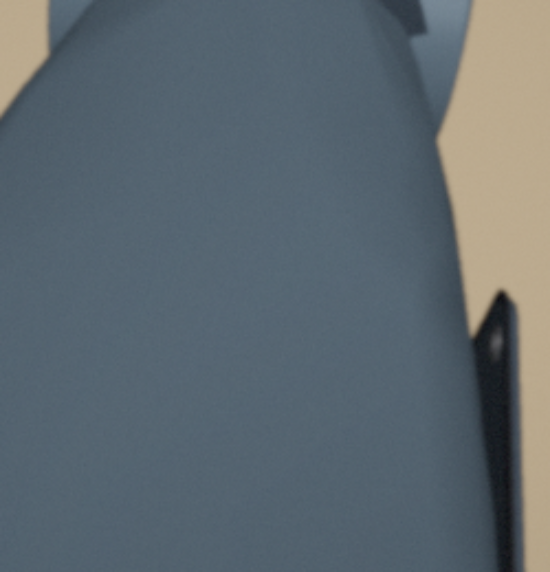

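The arm blocks the top view here. The tracking agrees with the plan to within 1 mm, so I'll keep tipping.

Emit:
{"name": "carry_out", "arguments": {"steps": [0,2,0,-0.00267,0,0.00118,1,0,2,0,-0.00267,0,0.00118,1,0,2,0,-0.00267,0,0.00118,1,0,2,0,-0.00267,0,0.00118,1,0,2,0,-0.00267,0,0.00118,1]}}

```text
clock: 6.68
eef_pos: [0.5368, 0.0557, 0.0898]
orientation: [0.982, -0.09, -0.164, -0.015]
force: [0.2, 0.1, -0.8]
finger_gap: 0.855
grip_force: 23.7
```

Emit:
{"name": "carry_out", "arguments": {"steps": [0,2,0,-0.00267,0,0.00118,1,0,2,0,-0.00267,0,0.00118,1,0,2,0,-0.00267,0,0.00118,1,0,2,0,-0.00267,0,0.00118,1,0,2,0,-0.00267,0,0.00118,1]}}

```text
clock: 7.1
eef_pos: [0.5227, 0.0583, 0.0877]
orientation: [0.993, -0.091, -0.078, -0.007]
force: [-0.7, -0.0, -1.0]
finger_gap: 0.848
grip_force: 23.7
```

Emit:
{"name": "carry_out", "arguments": {"steps": [0,2,0,-0.00267,0,0.00118,1,0,2,0,-0.00267,0,0.00118,1,0,2,0,-0.00267,0,0.00118,1,0,2,0,-0.00267,0,0.00118,1,0,2,0,-0.00267,0,0.00118,1]}}

```text
clock: 7.52
eef_pos: [0.5091, 0.0608, 0.083]
orientation: [0.996, -0.091, 0.009, 0.001]
force: [-0.2, 0.4, -0.9]
finger_gap: 0.85
grip_force: 23.7
```

```bash
python3 -c "
from st import *
s,M,e,T=show(); p,d=ctrl.grab_frame('wrist');cv2.imwrite('pics/w4.png',p[:,:,::-1])
b=np.radians(50);print('expect',-35.4*np.cos(b)+75.7*np.sin(b),35.4*np.sin(b)+75.7*np.cos(b)+7)"
```

```text
t 7.52 q [-0.112   0.2561  1.8973 -0.0017  0.9698  1.6425] cradle-pos mm [35.4057  0.6931 82.9714] tilt 1.0550558762820699 yaw err -0.1273492137941265 F(cr) [ 0.3167 -0.3489 -0.8734] gap 0.8498508854386942 23.692222898971522
expect 35.23488296120315 82.77699533968286
```

View pics/w4.png

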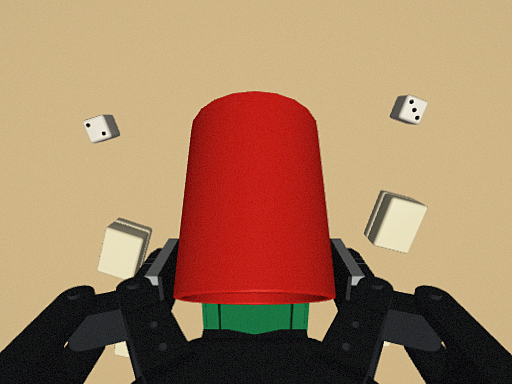

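Emit:
{"name": "carry_out", "arguments": {"steps": [0,2,0,-0.00267,0,0.00118,1,0,2,0,-0.00267,0,0.00118,1,0,2,0,-0.00267,0,0.00118,1,0,2,0,-0.00267,0,0.00118,1,0,2,0,-0.00267,0,0.00118,1]}}

```text
clock: 7.98
eef_pos: [0.4966, 0.0632, 0.0759]
orientation: [0.991, -0.091, 0.096, 0.009]
force: [-0.1, -0.2, 0.0]
finger_gap: 0.85
grip_force: 23.9
```

Emit:
{"name": "carry_out", "arguments": {"steps": [0,2,0,-0.00267,0,0.00118,1,0,2,0,-0.00267,0,0.00118,1,0,2,0,-0.00267,0,0.00118,1,0,2,0,-0.00267,0,0.00118,1,0,2,0,-0.00267,0,0.00118,1]}}

```text
clock: 8.4
eef_pos: [0.4855, 0.0652, 0.0668]
orientation: [0.979, -0.09, 0.182, 0.017]
force: [-0.4, -0.5, -1.1]
finger_gap: 0.853
grip_force: 23.9
```

```bash
python3 -c "
from st import *
s,M,e,T=show()
b=np.radians(70);print('expect',-35.4*np.cos(b)+75.7*np.sin(b),35.4*np.sin(b)+75.7*np.cos(b)+7)"
```

```text
t 8.4 q [-0.0877  0.091   2.1984 -0.0732  0.4878  1.7242] cradle-pos mm [59.363   0.7022 66.7809] tilt 21.02694466309415 yaw err -0.11731049235930364 F(cr) [ 0.257   0.5678 -1.0735] gap 0.8530665868472153 23.878064129676204
expect 59.02721831976459 66.15604362557428
```

Emit:
{"name": "carry_out", "arguments": {"steps": [0,2,0,-0.00267,0,0.00118,1,0,2,0,-0.00267,0,0.00118,1,0,2,0,-0.00267,0,0.00118,1,0,2,0,-0.00267,0,0.00118,1,0,2,0,-0.00267,0,0.00118,1]}}

```text
clock: 8.82
eef_pos: [0.4762, 0.0669, 0.0558]
orientation: [0.96, -0.088, 0.266, 0.025]
force: [-0.8, 0.2, -1.3]
finger_gap: 0.852
grip_force: 23.9
```

Emit:
{"name": "carry_out", "arguments": {"steps": [0,0,0,-0.0035,0,-0.002,1,0,0,0,-0.0035,0,-0.002,1,0,0,0,0,0,0,1]}}

```text
clock: 9.07
eef_pos: [0.4673, 0.0686, 0.0554]
orientation: [0.96, -0.088, 0.265, 0.025]
force: [-0.2, 0.2, -0.4]
finger_gap: 0.854
grip_force: 23.9
```

```bash
python3 -c "
from st import *
s,M,e,T=show();go([78,0,52])
"
```

```text
t 9.07 q [-0.0675  0.0588  2.3447 -0.2891  0.2105  1.9527] cradle-pos mm [77.8807  0.7773 55.356 ] tilt 30.887991634252153 yaw err -0.1161589670271855 F(cr) [ 0.2076 -0.2095 -0.421 ] gap 0.8536392599539616 23.878197416561306
t 9.07 q [-0.0675  0.0588  2.3447 -0.2891  0.2105  1.9527] cradle-pos mm [77.8807  0.7773 55.356 ] tilt 30.887991634252153 yaw err -0.1161589670271855 F(cr) [ 0.2076 -0.2095 -0.421 ] gap 0.8536392599539616 23.878197416561306
tool shift mm [-1.8237 -0.7793  2.8192]
```

Emit:
{"name": "carry_out", "arguments": {"steps": [0,0,0,-0.0006,0,0.001,1,0,0,0,-0.0006,0,0.001,1,0,0,0,-0.0006,0,0.001,1,0,0,0,0,0,0,1]}}

```text
clock: 9.4
eef_pos: [0.4683, 0.0685, 0.0522]
orientation: [0.959, -0.088, 0.267, 0.024]
force: [0.2, -0.8, 0.3]
finger_gap: 0.848
grip_force: 23.9
```

Emit:
{"name": "carry_out", "arguments": {"steps": [0,0,0,-0.0014,0,0.0008,1,0,0,0,-0.0014,0,0.0008,1,0,0,0,-0.0014,0,0.0008,1,0,0,0,0,0,0,1]}}

```text
clock: 9.73
eef_pos: [0.4654, 0.0692, 0.0477]
orientation: [0.96, -0.088, 0.266, 0.024]
force: [0.1, 1.0, 1.9]
finger_gap: 0.849
grip_force: 22.8
```

```bash
python3 -c "
from st import *
show()
"
```

```text
t 9.73 q [-0.0666  0.0802  2.35   -0.3333  0.1827  1.9984] cradle-pos mm [79.8549  0.5388 47.6527] tilt 31.023120395567748 yaw err -0.12233054075285942 F(cr) [ 0.0742 -0.9695  1.8662] gap 0.8488228779070304 22.811326067894697
```

Emit:
{"name": "carry_out", "arguments": {"steps": [0,0,0,-0.0014,0,0.0008,1,0,0,0,-0.0014,0,0.0008,1,0,0,0,-0.0014,0,0.0008,1,0,0,0,0,0,0,1]}}

```text
clock: 10.07
eef_pos: [0.4629, 0.0696, 0.0433]
orientation: [0.96, -0.088, 0.266, 0.024]
force: [-0.3, 0.9, 2.3]
finger_gap: 0.849
grip_force: 23.0
```

```bash
python3 -c "
from st import *
show()
p,d=ctrl.grab_frame('wrist');cv2.imwrite('pics/w5.png',p[:,:,::-1])"
```

```text
t 10.07 q [-0.0657  0.09    2.3549 -0.3633  0.1696  2.0296] cradle-pos mm [82.3988  0.597  43.2586] tilt 30.994025125110483 yaw err -0.12307021079111476 F(cr) [ 0.5105 -0.8299  2.3241] gap 0.8491934794664209 22.95924223959446
```

View pics/w5.png

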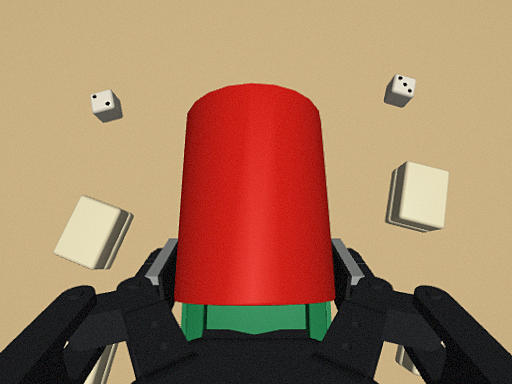

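Emit:
{"name": "carry_out", "arguments": {"steps": [0,0,0,-0.001,0,0.0008,1,0,0,0,-0.001,0,0.0008,1,0,0,0,0,0,0,1]}}

```text
clock: 10.37
eef_pos: [0.462, 0.0697, 0.0409]
orientation: [0.96, -0.088, 0.266, 0.024]
force: [-0.2, 0.9, 2.6]
finger_gap: 0.845
grip_force: 22.9
```

Emit:
{"name": "carry_out", "arguments": {"steps": [0,0,0,-0.0007,0,0.0008,1,0,0,0,-0.0007,0,0.0008,1,0,0,0,0,0,0,1]}}

```text
clock: 10.62
eef_pos: [0.4616, 0.0698, 0.0388]
orientation: [0.96, -0.088, 0.266, 0.024]
force: [-0.4, 1.1, 2.5]
finger_gap: 0.847
grip_force: 22.5
```

```bash
cat > ridge.py <<'E'
from st import *
show()
c=ctrl.get_calibration('wrist');p,d=ctrl.grab_frame('wrist')
X=(cloud('w',p,d,c)-O)@C*1e3; p=p.astype(int)
m=(d>0)&(p[...,0]>90)&(p[...,1]<60)&(p[...,2]<60)
Q=X[m]; 
top=Q[(abs(Q[:,1])<8)&(Q[:,2]>60)]; x=top[:,0]
print('top ridge z=a+bx',np.polyfit(x,top[:,2],1),'x range',np.percentile(x,[1,99]),'y range',np.percentile(Q[:,1],[1,99]))
for a,b in((0,30),(30,60),(60,90),(90,130)):
    k=top[(x>=a)&(x<b)]
    if len(k):print(a,np.median(k[:,2]),len(k))
E
python3 ridge.py
```

```text
t 10.62 q [-0.0653  0.1029  2.3571 -0.3985  0.156   2.0657] cradle-pos mm [83.7166  0.6564 38.7501] tilt 30.97963076586482 yaw err -0.11653709711151486 F(cr) [ 0.5731 -0.9801  2.4714] gap 0.84679920950258 22.503948155790567
top ridge z=a+bx [-0.006 77.779] x range [ 9.5251 98.3971] y range [-32.9904  32.2101]
0 77.64991481030134 1795
30 77.49700746378176 2951
60 77.35365972726713 3517
90 77.16983517410023 1102
```

The cup's top ridge is level at 77.5 mm (78 mm expected), and it lies from x≈9 to x≈100 in the trough. Next I'll release it, bring the tool upright, and back away.

Emit:
{"name": "carry_out", "arguments": {"steps": [0,0,0,0,0,0,0.7,0,0,0,0,0,0,-0.5,0,0,0,0,0,0,-0.75,0,0,0,0,0,0,-1,0,0,0,0,0,0,-1]}}

```text
clock: 11.08
eef_pos: [0.4616, 0.0696, 0.0388]
orientation: [0.96, -0.088, 0.266, 0.024]
force: [-0.3, 0.2, 0.5]
finger_gap: 1.002
grip_force: 0.0
```

Emit:
{"name": "carry_out", "arguments": {"steps": [0,0,0,0,0,0,-1,0,0,0,0,0,0,-1]}}

```text
clock: 11.25
eef_pos: [0.4617, 0.0697, 0.0389]
orientation: [0.96, -0.088, 0.266, 0.024]
force: [-0.9, 0.6, -0.1]
finger_gap: 1.0
grip_force: 0.0
```

```bash
python3 ridge.py
```

```text
t 11.25 q [-0.0654  0.1025  2.357  -0.3978  0.1564  2.065 ] cradle-pos mm [83.5893  0.7254 38.9298] tilt 30.987393701601334 yaw err -0.11000165503459 F(cr) [ 0.9509 -0.4565 -0.1125] gap 0.9996788148732213 0.0
top ridge z=a+bx [-0.0085 77.8749] x range [ 9.9923 98.94  ] y range [-33.2738  31.9225]
0 77.70819052104011 1744
30 77.48633839123029 2963
60 77.26313583383276 3542
90 77.01205124862338 1243
```

Emit:
{"name": "carry_out", "arguments": {"steps": [0,-6,0,0,0,0,-1,0,-6,0,0,0,0,-1,0,-6,0,0,0,0,-1,0,-6,0,0,0,0,-1,0,-6,0,0,0,0,-1]}}

```text
clock: 11.72
eef_pos: [0.4623, 0.0677, 0.0396]
orientation: [0.995, -0.093, 0.022, 0.005]
force: [0.5, 0.5, -0.4]
finger_gap: 1.002
grip_force: 0.0
```

Emit:
{"name": "carry_out", "arguments": {"steps": [0,-1,0,0,0,-0.02,-1,0,0,0,0,0,-0.03,-1,0,0,0,0,0,-0.035,-1,0,0,0,0,0,-0.035,-1,0,0,0,0,0,0,-1]}}

```text
clock: 12.13
eef_pos: [0.4623, 0.0687, 0.1652]
orientation: [0.995, -0.093, 0.02, 0.005]
force: [1.3, -0.4, 1.6]
finger_gap: 0.998
grip_force: 0.0
```

```bash
python3 ridge.py; python3 -c "
from st import *
go([-40,0,160])"
```

```text
t 12.13 q [-0.1016  0.0118  1.9763 -0.0097  1.113   1.66  ] cradle-pos mm [ 82.7795   1.5946 165.2245] tilt 2.353100914941619 yaw err 0.08889307398948632 F(cr) [-1.343   0.1165  1.5965] gap 0.9975512626705306 0.0
top ridge z=a+bx [-0.0075 77.8323] x range [ 9.3288 97.9212] y range [-34.5027  33.4461]
0 77.66847531033021 660
30 77.50113309311374 856
60 77.2658000658956 758
90 77.11401179951514 214
t 12.18 q [-0.1017  0.0148  1.9795 -0.0098  1.1097  1.66  ] cradle-pos mm [ 84.0888   1.7679 162.4834] tilt 2.185830150219846 yaw err 0.09193860627189009 F(cr) [ 0.0652 -0.3393  0.1743] gap 0.9992512623905255 0.0
tool shift mm [123.9007  -2.0071   7.2044]
```

Emit:
{"name": "carry_out", "arguments": {"steps": [0,-2.2,0,0.03,-0.002,0,1,0,0,0,0.04,0,0,1,0,0,0,0.04,0,0,1,0,0,0,0.015,0,0,1,0,0,0,0,0,0,1]}}

```text
clock: 12.6
eef_pos: [0.5837, 0.0466, 0.1572]
orientation: [0.996, -0.094, -0.005, 0.003]
force: [-0.7, -0.1, -0.5]
finger_gap: 0.301
grip_force: 0.0
```

Emit:
{"name": "carry_out", "arguments": {"steps": [0,0,0,0,0,0.03,1,0,0,0,0,0,0.03,1,0,0,0,0,0,0.03,1,0,0,0,0,0,0.025,1,0,0,0,0,0,0,1]}}

```text
clock: 13.02
eef_pos: [0.5738, 0.048, 0.0372]
orientation: [0.996, -0.093, -0.011, 0.003]
force: [-1.7, -0.8, -1.0]
finger_gap: 0.004
grip_force: 0.0
```

```bash
python3 ridge.py; python3 -c "
from st import *
go([-5,0,44])"
```

```text
t 13.02 q [-0.1196  0.4725  1.713  -0.0068  0.9776  1.642 ] cradle-pos mm [-30.572    1.4095  37.1808] tilt -1.2120315517188716 yaw err 0.11490630418298463 F(cr) [ 1.5592  1.0786 -1.0036] gap 0.0035741226656680215 0.0
t 13.07 q [-0.1195  0.4693  1.7101 -0.0068  0.98    1.6419] cradle-pos mm [-32.6244   1.2061  40.0424] tilt -1.0017069566346277 yaw err 0.10503280496914624 F(cr) [-0.6448  0.734  -0.0812] gap -0.00014919028805322578 0.0
tool shift mm [-27.6914  -1.1317  -3.4822]Traceback (most recent call last):
  File "ridge.py", line 8, in <module>
    print('top ridge z=a+bx',np.polyfit(x,top[:,2],1),'x range',np.percentile(x,[1,99]),'y range',np.percentile(Q[:,1],[1,99]))
                             ~~~~~~~~~~^^^^^^^^^^^^^^
    raise TypeError("expected non-empty vector for x")
TypeError: expected non-empty vector for x
```

Emit:
{"name": "carry_out", "arguments": {"steps": [0,1,0,-0.006,-0.001,-0.004,1,0,0,0,-0.006,0,0,1,0,0,0,-0.006,0,0,1,0,0,0,-0.004,0,0,1,0,0,0,-0.003,0,0,1]}}

```text
clock: 13.48
eef_pos: [0.5557, 0.0529, 0.0485]
orientation: [0.996, -0.093, 0.005, 0.004]
force: [0.0, 0.5, -0.8]
finger_gap: 0.001
grip_force: 0.0
```

Emit:
{"name": "carry_out", "arguments": {"steps": [0,0,0,-0.003,0,0,1,0,0,0,-0.003,0,0,1,0,0,0,-0.003,0,0,1,0,0,0,-0.003,0,0,1,0,0,0,-0.003,0,0,1]}}

```text
clock: 13.9
eef_pos: [0.5412, 0.0555, 0.0476]
orientation: [0.996, -0.093, 0.004, 0.004]
force: [0.5, -0.8, 0.3]
finger_gap: -0.002
grip_force: 0.0
```

Emit:
{"name": "carry_out", "arguments": {"steps": [0,0,0,-0.004,0,0,1,0,0,0,-0.004,0,0,1,0,0,0,-0.004,0,0,1,0,0,0,-0.004,0,0,1,0,0,0,-0.004,0,0,1]}}

```text
clock: 14.32
eef_pos: [0.5211, 0.0594, 0.0473]
orientation: [0.996, -0.093, 0.004, 0.004]
force: [0.8, -0.5, 1.2]
finger_gap: 0.004
grip_force: 0.0
```

```bash
cat > fx.py <<'E'
from st import *
p,d=ctrl.grab_frame('top')
s,M,e,T=show()
X=(cloud('t',p,d,ctrl.get_calibration('top'))-O)@C*1e3; p=p.astype(int)
r,g,b=p[...,0],p[...,1],p[...,2]; ok=d>0
m=ok&(r>60)&(g<.5*r)&(b<.5*r)&(abs(X[...,0]-90)<120)&(abs(X[...,1])<45)
k=X[m]; print('red',len(k),np.percentile(k[:,0],[1,99]) if len(k)else'')
G=X[ok&(g>1.3*r)&(X[...,2]>50)&(abs(X[...,1])<50)]; print('plate x',len(G),np.percentile(G[:,0],[2,50,98]) if len(G) else '')
cv2.imwrite('pics/t3.png',cv2.resize(p[90:350,150:400,::-1].astype(np.uint8),None,fx=2.2,fy=2.2))
E
python3 fx.py
```

```text
t 14.37 q [-0.1088  0.3482  1.8696 -0.0087  0.9165  1.654 ] cradle-pos mm [24.2284 -0.1579 47.0588] tilt 0.4454648767396402 yaw err 0.0966005309651034 F(cr) [-0.2146 -1.0474 -0.9239] gap 0.0011430720676354866 0.0
red 2429 [ 50.3033 127.4946]
plate x 861 [ 18.0564  97.341  161.3734]
```

Emit:
{"name": "carry_out", "arguments": {"steps": [0,0,0,-0.004,0,0,1,0,0,0,-0.004,0,0,1,0,0,0,-0.004,0,0,1,0,0,0,-0.004,0,0,1,0,0,0,-0.004,0,0,1]}}

```text
clock: 14.78
eef_pos: [0.5015, 0.0631, 0.0471]
orientation: [0.996, -0.093, 0.004, 0.004]
force: [0.6, 1.2, 0.6]
finger_gap: -0.001
grip_force: 0.0
```

```bash
python3 fx.py
```

```text
t 14.83 q [-0.1056  0.314   1.9179 -0.0088  0.9024  1.6574] cradle-pos mm [44.1985 -0.1766 46.8938] tilt 0.4466273450834863 yaw err 0.09852172443019859 F(cr) [ 0.7819 -0.6601  0.3773] gap 0.0005343906105684421 0.0
red 2131 [ 83.8694 147.4666]
plate x 1437 [ 41.346  134.5374 170.7853]
```

View pics/t3.png

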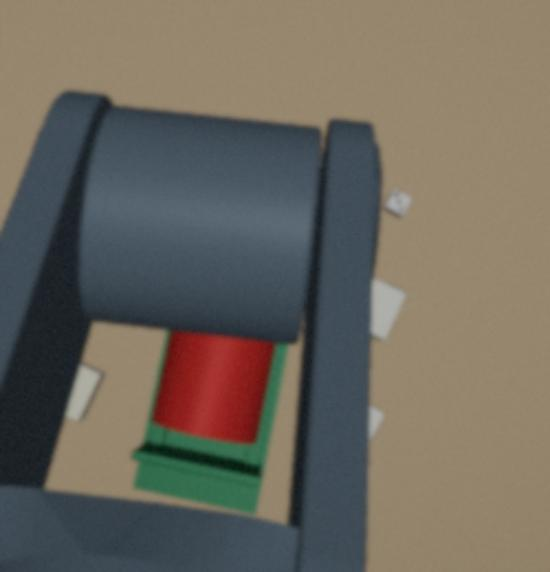

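The picture shows the cup lying square in the trough, about 15 mm short of the plate. From here I'll press in smaller steps and watch the force.

Emit:
{"name": "carry_out", "arguments": {"steps": [0,0,0,-0.002,0,0,1,0,0,0,-0.002,0,0,1,0,0,0,-0.002,0,0,1,0,0,0,-0.002,0,0,1,0,0,0,0,0,0,1]}}

```text
clock: 15.25
eef_pos: [0.4936, 0.0646, 0.047]
orientation: [0.996, -0.093, 0.004, 0.004]
force: [0.1, -0.2, -0.1]
finger_gap: -0.002
grip_force: 0.0
```

Emit:
{"name": "carry_out", "arguments": {"steps": [0,0,0,-0.001,0,0,1,0,0,0,-0.001,0,0,1,0,0,0,0,0,0,1]}}

```text
clock: 15.5
eef_pos: [0.4919, 0.0649, 0.047]
orientation: [0.996, -0.093, 0.004, 0.004]
force: [0.3, 0.2, -0.4]
finger_gap: 0.0
grip_force: 0.0
```

```bash
python3 fx.py
```

```text
t 15.55 q [-0.1042  0.298   1.9397 -0.0089  0.8957  1.6591] cradle-pos mm [52.9922 -0.1463 47.0064] tilt 0.5030559115176466 yaw err 0.10861895616988726 F(cr) [-0.4009 -0.4358  0.2563] gap -0.000358791671862642 0.0
red 1972 [ 97.2388 165.5208]
plate x 1447 [ 45.9386 138.4012 171.2222]
```

Emit:
{"name": "carry_out", "arguments": {"steps": [0,0,0,-0.001,0,0,1,0,0,0,-0.001,0,0,1,0,0,0,0,0,0,1]}}

```text
clock: 15.8
eef_pos: [0.4899, 0.0653, 0.047]
orientation: [0.996, -0.093, 0.004, 0.004]
force: [-0.7, 0.2, -0.6]
finger_gap: -0.002
grip_force: 0.0
```

Emit:
{"name": "carry_out", "arguments": {"steps": [0,0,0,-0.0007,0,0,1,0,0,0,0,0,0,1]}}

```text
clock: 15.97
eef_pos: [0.4893, 0.0654, 0.047]
orientation: [0.996, -0.093, 0.004, 0.004]
force: [-0.4, -0.1, 0.7]
finger_gap: -0.001
grip_force: 0.0
```

Emit:
{"name": "carry_out", "arguments": {"steps": [0,0,0,-0.0007,0,0,1,0,0,0,0,0,0,1]}}

```text
clock: 16.13
eef_pos: [0.4886, 0.0655, 0.047]
orientation: [0.996, -0.093, 0.004, 0.004]
force: [0.6, 0.3, 0.4]
finger_gap: 0.003
grip_force: 0.0
```

Emit:
{"name": "carry_out", "arguments": {"steps": [0,0,0,-0.0007,0,0,1,0,0,0,0,0,0,1]}}

```text
clock: 16.3
eef_pos: [0.4879, 0.0657, 0.047]
orientation: [0.996, -0.093, 0.004, 0.004]
force: [0.9, 0.2, -0.2]
finger_gap: -0.0
grip_force: 0.0
```

Emit:
{"name": "carry_out", "arguments": {"steps": [0,0,0,-0.0007,0,0,1,0,0,0,0,0,0,1]}}

```text
clock: 16.47
eef_pos: [0.4872, 0.0658, 0.047]
orientation: [0.996, -0.093, 0.004, 0.004]
force: [-0.0, -0.1, 0.3]
finger_gap: 0.003
grip_force: 0.0
```

```bash
cat > gap.py <<'E'
from st import *
p,d=ctrl.grab_frame('top'); s,M,e,T=show()
X=(cloud('t',p,d,ctrl.get_calibration('top'))-O)@C*1e3
# highest point profile along trough, |y|<10, near plate
k=X[(d>0)&(abs(X[...,1])<10)&(X[...,0]>135)&(X[...,0]<185)]; c=p[(d>0)&(abs(X[...,1])<10)&(X[...,0]>135)&(X[...,0]<185)]
for x in range(136,184,2):
    m=(k[:,0]>=x)&(k[:,0]<x+2)
    if m.any(): print(x,k[m][:,2].max().round(1),k[m][:,2].min().round(1),c[m].mean(0).astype(int),m.sum())
E
python3 gap.py
```

```text
t 16.52 q [-0.1033  0.2896  1.9511 -0.0089  0.8926  1.6599] cradle-pos mm [57.773  -0.1982 46.9788] tilt 0.5082858687343196 yaw err 0.1062042905801307 F(cr) [-0.879   0.2345  0.426 ] gap -0.0005694781096219333 0.0
136 79.5 75.0 [157  43  40] 19
138 80.5 75.7 [158  44  41] 20
140 80.2 76.1 [157  44  41] 19
142 79.5 76.1 [157  44  41] 20
144 79.5 74.5 [158  45  41] 20
146 473.6 75.2 [97 69 68] 81
148 475.5 75.4 [66 63 68] 197
150 479.2 75.3 [62 60 67] 203
152 481.6 76.4 [60 60 67] 214
154 484.8 74.4 [61 59 66] 217
156 486.9 75.7 [60 60 68] 222
158 488.4 76.3 [65 65 73] 208
160 489.2 75.0 [66 66 74] 206
162 490.8 75.3 [63 66 73] 201
164 490.9 62.1 [56 63 66] 121
166 489.0 83.8 [48 82 71] 43
168 88.1 84.6 [ 47 104  74] 20
170 87.1 83.3 [43 99 70] 15
180 12.1 10.1 [ 46 102  72] 10
182 12.8 8.1 [ 48 106  76] 18
```

Emit:
{"name": "carry_out", "arguments": {"steps": [0,0,0,-0.0005,0,0,1,0,0,0,0,0,0,1]}}

```text
clock: 16.68
eef_pos: [0.4868, 0.0659, 0.047]
orientation: [0.996, -0.093, 0.004, 0.004]
force: [0.1, 0.6, 0.0]
finger_gap: -0.003
grip_force: 0.0
```

Emit:
{"name": "carry_out", "arguments": {"steps": [0,0,0,-0.0005,0,0,1,0,0,0,0,0,0,1]}}

```text
clock: 16.85
eef_pos: [0.4863, 0.066, 0.047]
orientation: [0.996, -0.093, 0.004, 0.004]
force: [0.4, 0.9, -0.6]
finger_gap: -0.003
grip_force: 0.0
```

Emit:
{"name": "carry_out", "arguments": {"steps": [0,0,0,-0.0005,0,0,1,0,0,0,0,0,0,1]}}

```text
clock: 17.02
eef_pos: [0.4858, 0.0661, 0.047]
orientation: [0.996, -0.093, 0.004, 0.004]
force: [1.4, -0.0, 0.1]
finger_gap: -0.0
grip_force: 0.0
```

Emit:
{"name": "carry_out", "arguments": {"steps": [0,0,0,-0.0004,0,0,1,0,0,0,0,0,0,1]}}

```text
clock: 17.18
eef_pos: [0.4857, 0.0661, 0.047]
orientation: [0.996, -0.093, 0.004, 0.004]
force: [1.1, -0.7, 0.7]
finger_gap: 0.002
grip_force: 0.0
```

Emit:
{"name": "carry_out", "arguments": {"steps": [0,0,0,-0.0004,0,0,1,0,0,0,0,0,0,1]}}

```text
clock: 17.35
eef_pos: [0.4856, 0.0661, 0.0472]
orientation: [0.996, -0.093, 0.005, 0.004]
force: [2.1, 0.0, 0.1]
finger_gap: 0.002
grip_force: 0.0
```

Emit:
{"name": "carry_out", "arguments": {"steps": [0,0,0,-0.0004,0,0,1,0,0,0,0,0,0,1]}}

```text
clock: 17.52
eef_pos: [0.4856, 0.0661, 0.0474]
orientation: [0.996, -0.093, 0.005, 0.004]
force: [4.7, -1.4, -0.7]
finger_gap: -0.002
grip_force: 0.0
```

Emit:
{"name": "carry_out", "arguments": {"steps": [0,0,0,-0.0002,0,0,1,0,0,0,0,0,0,1,0,0,0,0,0,0,1]}}

```text
clock: 17.77
eef_pos: [0.4856, 0.0661, 0.0474]
orientation: [0.996, -0.093, 0.005, 0.004]
force: [5.6, -1.7, -1.0]
finger_gap: 0.003
grip_force: 0.0
```

Emit:
{"name": "carry_out", "arguments": {"steps": [0,0,0,0,0,0,1,0,0,0,0,0,0,1]}}

```text
clock: 17.93
eef_pos: [0.4856, 0.0661, 0.0474]
orientation: [0.996, -0.093, 0.005, 0.004]
force: [5.4, 0.3, 0.0]
finger_gap: 0.0
grip_force: 0.0
```

The force holds steady at about 5.5 N and the tool has stopped advancing, so the mouth is seated and still below the plate's 10 N. Backing off now.

Emit:
{"name": "carry_out", "arguments": {"steps": [0,0,0,0.001,0,0,1,0,0,0,0.003,0,0,1,0,0,0,0.015,0,0,1,0,0,0,0.03,0,0,1,0,0,0,0.02,0,0,1]}}

```text
clock: 18.35
eef_pos: [0.553, 0.0533, 0.0474]
orientation: [0.996, -0.093, 0.004, 0.004]
force: [0.1, -0.2, -0.2]
finger_gap: 0.001
grip_force: 0.0
```

Emit:
{"name": "carry_out", "arguments": {"steps": [0,0,0,0,0,-0.03,1,0,0,0,0,0,-0.04,1,0,0,0,0.02,0,-0.03,1,0,0,0,0.03,0,-0.02,1,0,0,0,0,0,0,1]}}

```text
clock: 18.77
eef_pos: [0.6069, 0.0438, 0.1742]
orientation: [0.996, -0.094, 0.01, 0.004]
force: [1.8, -0.3, 0.8]
finger_gap: -0.005
grip_force: 0.0
```

```bash
python3 - <<'E'
from st import *
show()
for n in('wrist','top'):
    c=ctrl.get_calibration(n);p,d=ctrl.grab_frame(n)
    X=(cloud(n,p,d,c)-O)@C*1e3; p=p.astype(int); r,g,b=p[...,0],p[...,1],p[...,2]; ok=d>0
    Q=X[ok&(r>80)&(g<.5*r)&(b<.5*r)&(abs(X[...,0]-100)<100)&(abs(X[...,1])<60)]
    t=Q[(abs(Q[:,1])<8)&(Q[:,2]>60)]
    if len(t): print(n,'cup x',np.percentile(t[:,0],[1,99]),'ridge',np.polyfit(t[:,0],t[:,2],1),'y',np.percentile(Q[:,1],[1,99]))
    U=X[ok&(g>1.3*r)&(X[...,2]>80)&(X[...,2]<92)&(abs(X[...,1])<50)&(X[...,0]>120)&(X[...,0]<200)]
    if len(U): print('plate top x',np.percentile(U[:,0],[2,50,98]))
    W=X.copy()@C.T+O*1e3
    w=ok&(p.min(-1)>115)&(W[...,0]<550)&(W[...,0]>200)&(abs(W[...,1])<200)&(W[...,2]>5)&(W[...,2]<40)
    k,lab,st,ce=cv2.connectedComponentsWithStats(w.astype(np.uint8))
    for i in range(1,k):
        if st[i,4]>60: print("white",W[lab==i].mean(0),st[i,4])
E
```

```text
t 18.77 q [-0.1193  0.3174  1.6011 -0.0075  1.203   1.6417] cradle-pos mm [-63.9114  -0.5547 174.2299] tilt 1.1810009871262104 yaw err 0.1438482508191207 F(cr) [-1.869  -0.0036  0.777 ] gap -0.005134849852727187 0.0
wrist cup x [71.1424 73.4619] ridge [ 0.5322 26.417 ] y [-6.5316  3.4061]
white [491.7532 -42.0739  21.8823] 463
```

Emit:
{"name": "carry_out", "arguments": {"steps": [0,0,0,0,0.03,-0.03,1,0,0,0,0,0.04,0,1,0,0,0,0,0.04,0,1,0,0,0,0,0.04,0,1,0,0,0,0,0.04,0,1]}}

```text
clock: 19.28
eef_pos: [0.5623, -0.1409, 0.1964]
orientation: [0.996, -0.093, 0.002, 0.003]
force: [0.2, -0.3, 0.1]
finger_gap: 0.001
grip_force: 0.0
```

Emit:
{"name": "carry_out", "arguments": {"steps": [0,0,0,0,0.04,0,1,0,0,0,0,0.04,0,1,0,0,0,0,0.04,0,1,0,0,0,0,0.03,0,1,0,0,0,0,0,0,1]}}

```text
clock: 19.7
eef_pos: [0.534, -0.2924, 0.1973]
orientation: [0.995, -0.096, 0.002, 0.003]
force: [-0.5, -0.6, -0.7]
finger_gap: 0.002
grip_force: 0.0
```

```bash
python3 - <<'E'
from st import *
show()
for n in('scene','top'):
    c=ctrl.get_calibration(n);p,d=ctrl.grab_frame(n);cv2.imwrite(f'pics/{n}_end.png',p[:,:,::-1])
    for tag in('start','end'):
        if tag=='start': p=cv2.imread(f'pics/{n}.png')[:,:,::-1]; dd=np.load(f'pics/{n}.npy')
        else: p,dd=ctrl.grab_frame(n)
        X=(cloud(n,p,dd,c)-O)@C*1e3; p=p.astype(int); r,g,b=p[...,0],p[...,1],p[...,2]; ok=dd>0
        Q=X[ok&(r>80)&(g<.5*r)&(b<.5*r)&(abs(X[...,0]-60)<150)&(abs(X[...,1])<60)]
        t=Q[(abs(Q[:,1])<8)&(Q[:,2]>60)]
        if tag=='end' and len(t): print(n,'cup x',np.percentile(t[:,0],[1,99]),'ridge',np.polyfit(t[:,0],t[:,2],1),'y',np.percentile(Q[:,1],[1,99]))
        U=X[ok&(g>1.3*r)&(X[...,2]>82)&(X[...,2]<92)&(abs(X[...,1])<50)&(X[...,0]>120)&(X[...,0]<200)]
        if len(U): print(n,tag,'plate top x',np.percentile(U[:,0],[2,50,98]),len(U))
        w=ok&(p.min(-1)>100)&(abs(X[...,0]-50)<160)&(abs(X[...,1])<140)&(X[...,2]>5)&(X[...,2]<30)
        k,lab,st,ce=cv2.connectedComponentsWithStats(w.astype(np.uint8))
        print(tag,'white',[X[lab==i].mean(0)[:2].round(0).tolist() for i in range(1,k) if st[i,4]>15])
E
```

```text
t 19.7 q [-0.6941  0.3002  1.5729 -0.0031  1.2611  1.0696] cradle-pos mm [-54.0811 343.2734 197.3038] tilt 0.28309441556136616 yaw err 0.40069705010425194 F(cr) [ 0.3728  0.6471 -0.6686] gap 0.0017416520369348465 0.0
scene start plate top x [162.9948 165.3852 168.9728] 118
start white [[138.0, -97.0], [62.0, -97.0], [124.0, 103.0], [38.0, 104.0], [-28.0, -104.0], [-41.0, 105.0]]
scene cup x [ 71.4274 161.6971] ridge [ 0.0558 69.4592] y [-31.287   36.0878]
scene end plate top x [163.3299 165.551  168.8203] 118
end white [[138.0, -97.0], [62.0, -97.0], [123.0, 103.0], [38.0, 104.0], [-28.0, -104.0], [-41.0, 105.0]]
top start plate top x [165.5497 168.3108 171.3591] 265
start white [[-26.0, -106.0], [-38.0, 103.0], [64.0, -99.0], [41.0, 102.0], [141.0, -99.0], [126.0, 101.0]]
top cup x [ 75.2727 164.5656] ridge [-0.0057 78.7747] y [-32.4616  32.5333]
top end plate top x [165.5844 168.326  171.2802] 256
end white [[-26.0, -106.0], [-38.0, 103.0], [64.0, -99.0], [41.0, 102.0], [141.0, -99.0], [126.0, 101.0]]
```

```bash
python3 -c "
from workcell import ctrl
print(ctrl.hand_in())"
```

```text
the job is handed in; nothing more can be done
None
```

The job is handed in: the cup lies in the cradle with its mouth pressed against the end plate at a steady 5.5 N, and the plate, tiles and dice show no movement in the before-and-after camera measurements; contrary to the brief, I gripped the cup's body (it fits the 85 mm opening), lifted it a few millimetres and turned it over held, instead of tipping it against the kerb.

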